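# Pack the specimen tray with the packing block that fills the gap

### The arm

A 6-joint arm with a two-finger parallel gripper is mounted at the origin on the work surface. World frame = base frame: x ahead of the robot, y to its left, z up, the work surface at z = 0. Lengths are in m, angles in degrees, forces in N, time in s.
With the tool pointing down it reaches from about 0.325 to 0.85 m from the base axis. Payload 15.5 kg.
Tool frame: the origin (TCP) lies midway between the tips of the shut fingers; the grasp point (between the pads) lies 19 mm behind it; y points along the fingers, x is the direction in which the jaws open and shut, and the axes are right-handed (so a half turn about y gives the same grasp; the last joint's range is limited). The gripper opens to 91 mm and grips with 3 to 60 N. Pads are 32 mm wide; open, the fingers measure 118 mm over their backs; the gripper's body (76 mm by 178 mm) begins 60 mm behind the grasp point.
Start: joints at [60.533, 28.281, 77.091, -0, 74.628, -5.472], TCP at [0.254, 0.571, 0.214] pointing down, gripper open.
Joint ranges: [-166.48, 166.48], [-47.26, 123.95], [12.59, 153.08], [-70.14, 250.14], [6.76, 159.57], [-176.63, 176.63]. Speed limits (degrees/s): [108.29, 108.29, 147.25, 172.46, 172.46, 172.46].

### API

Orientations are given as a 3x3 rotation matrix whose columns are the frame's x, y, z axes.
In Python, from bench import ctrl gives the robot as it stands. The module is installed in compiled form; this text tells all that it offers. Calls block until the motion is done:
- ctrl.goto(position, orientation): joint-space move of the TCP to a pose.
- ctrl.move_l(position, vel=0.15, ori=None, contact_N=None): straight line of the TCP; ori=None keeps the orientation; vel is the mean speed in m/s. With contact_N (N) it stops when the force on the tool has changed by that much, and returns True; else False.
- ctrl.movej(angles): joint-space move.
- ctrl.command_gripper(opening): opening from 0.0 (shut) to 1.0 (fully open); the grip force is fixed at half the most; returns when the fingers have stopped.
- ctrl.sleep(seconds).
- ctrl.ik(position, orientation): joint angles nearest the present ones, or None.
- ctrl.read_camera(name): name is "side" or "top" or "wrist"; returns the picture (480x640x3 uint8, blue, green, red); there is no depth.
- ctrl.camera_params(name): a dict with "fx", "fy", "cx", "cy" (pixels), "pose" (4x4, takes a point from camera to world coordinates); the wrist camera has in their place "T_tool_cam" (4x4, takes a point from camera to tool coordinates, whose origin is the TCP and whose axes are the tool frame's). Camera axes: x right, y up, looking along -z (the intrinsics and any distortion apply to the point x, -y, -z); pixel columns grow to the right and rows downward; lengths in m; the calibration is good to about 2 mm. The wrist camera is an equidistant fisheye: a pixel r from the principal point sees the ray r / f radians off the axis. A picture is of the moment at which its call begins: read the wrist's pose just before it. camera_params takes no time and is no camera call.
A pose or a line that the arm cannot do raises ctrl.MotionError and nothing moves.
- ctrl.sign_off(): hands the job in, once; it reports no verdict.
Readings, each from a call of its own:
- ctrl.current_t(): time.
- ctrl.current_q(): joint angles.
- ctrl.current_dq(): joint speeds.
- ctrl.current_effort(): joint torques, N m.
- ctrl.current_tool_pos(): TCP position.
- ctrl.current_eef_rot(): TCP orientation.
- ctrl.current_contact_force(): force on the tool from outside, world axes, zero at the start.
- ctrl.current_wrist_torque(): the same for the moment, N m.
- ctrl.current_grip_width(): opening from 0.0 (shut) to 1.0 (fully open).
Only numpy, scipy, OpenCV 4.12 (cv2) and the standard library are available. Lean on these libraries where they do the work, as an engineer would, in place of code of your own. Each camera call takes 0.05 s, during which the arm holds its last target. There are 200 camera calls.

### The job

First move the spectacle case off the wooden tray and lay it flat on the grey felt mat. Then stand every resin specimen upright in the tray in one row, long sides along the tray, and fill the length that is left with the one longest wooden packing block that still fits, everything flat on the tray's floor. Put all the other packing blocks into the shallow white box, and leave the mug and the jar where they are.

Things in the scene. Friction and masses are not known exactly. Their poses are not given: they have to be found in the camera images.
- tray: fixed narrow wooden tray, long along its y axis. Inside 264 mm long (y) by 55 mm wide (x); floor 6 mm thick, walls 6 mm thick, rim 20 mm above the desk. Origin at the centre of its underside, on the desk.
- box: fixed shallow white plastic return box for spare packing blocks, outside 180 (x) x 210 (y) mm, walls and floor 4 mm thick, rim 24 mm above the desk. Origin at the centre of its underside. It stands left or right of the tray; the felt mat is on the other side.
- mat: fixed grey felt mat lying on the desk, 180 (x) x 210 (y) x 4 mm. Origin at the centre of its underside.
- case: hard black spectacle case, 150 (x) x 58 (y) x 36 (z) mm, about 0.16 kg, rigid and shut; at the start it lies across the tray on the rims, its long x axis roughly across the tray. Origin at the centre of its underside.
- specimen_a: specimen cast in a clear resin block on a black plinth, 60 mm long (x), 45 mm wide (y), 60 mm tall, about 0.19 kg, loose on the desk. All the specimens have the same size. Origin at the centre of its underside. Always present.
- specimen_b: specimen cast in a clear resin block on a black plinth, 60 mm long (x), 45 mm wide (y), 60 mm tall, about 0.19 kg, loose on the desk. All the specimens have the same size. Origin at the centre of its underside. Always present.
- specimen_c: specimen cast in a clear resin block on a black plinth, 60 mm long (x), 45 mm wide (y), 60 mm tall, about 0.19 kg, loose on the desk. All the specimens have the same size. Origin at the centre of its underside. May be absent.
- spacer_70: plain wooden packing block 70 mm long, 45 x 45 mm in section, loose on the desk, lying flat. Origin at its geometric centre (22.5 mm above what it lies on), its x axis along its length. Always present.
- spacer_90: plain wooden packing block 90 mm long, 45 x 45 mm in section, otherwise like the rest. Origin at its geometric centre, x axis along its length. May be absent.
- spacer_130: plain wooden packing block 130 mm long, 45 x 45 mm in section, loose on the desk, lying flat. Origin at its geometric centre (22.5 mm above what it lies on), its x axis along its length. Always present.
- spacer_150: plain wooden packing block 150 mm long, 45 x 45 mm in section, otherwise like the rest. Origin at its geometric centre, x axis along its length. May be absent.
- mug: bystander: blue mug, 90 mm tall, at the edge of the work. Origin at the centre of its underside.
- jar: bystander: amber jar, 80 mm tall, at the edge of the work. Origin at the centre of its underside.
Mind the look-alikes: they are no part of the job. What is shaped like the spacer_150 but orange is not meant. What is shaped like the case but pink is not meant.

How it is judged:
By the outcome, as a careful person would: the job done as asked, in the order asked, and still so for the second after the job is handed in, with the robot touching nothing.
Of specimen_c, spacer_90, spacer_150 only 1 to 3 are there at a start; the rules pass over those that are not, and their reading is None.
At some moment in a run one of specimen_a, spacer_70, spacer_90, spacer_130, specimen_b, spacer_150, specimen_c may be knocked a few centimetres aside while the robot is not near it.
It also fails if it takes over 210 s, if anything falls off the work surface, if the arm or the gripper's body presses on something with over 40 N, if the wrist force passes 120 N, or if a joint passes its speed limit or range.

## Working session

There is one attempt and no reset: what is moved stays moved. The work goes in short steps, each a Python script; the robot and the scene stay as the last script left them, time stands still between calls to the robot, and variables do not carry over. Pictures are saved under pics/ and viewed, about 12 in all and at most 16, crops included, and the job is handed in when it is done.

```bash
mkdir -p pics; python3 - <<'E'
from bench import ctrl
import cv2,numpy as np
np.set_printoptions(precision=4,suppress=True)
for n in("top","side"):
    cv2.imwrite(f"pics/{n}0.png",ctrl.read_camera(n)); print(n,ctrl.camera_params(n))
print(ctrl.camera_params("wrist"),ctrl.current_t(),ctrl.current_tool_pos(),ctrl.current_eef_rot())
E
```

```text
top {'fx': 546.3007845627733, 'fy': 546.3007845627733, 'cx': 309.24937839266204, 'cy': 229.57627474297888, 'pose': array([[ 0.0104,  0.9834, -0.1812,  0.3272],
       [-0.9999,  0.0081, -0.0137,  0.0017],
       [-0.012 ,  0.1813,  0.9834,  1.4918],
       [ 0.    ,  0.    ,  0.    ,  1.    ]])}
side {'fx': 577.337573132339, 'fy': 577.337573132339, 'cx': 325.3335821749269, 'cy': 235.56617360782346, 'pose': array([[ 0.9497,  0.1942, -0.2459,  0.2065],
       [-0.3126,  0.6386, -0.7032, -1.1074],
       [ 0.0204,  0.7447,  0.6671,  1.1363],
       [ 0.    ,  0.    ,  0.    ,  1.    ]])}
{'fx': 371.64829954431775, 'fy': 371.64829954431775, 'cx': 320.25090759450535, 'cy': 238.29646428305358, 'T_tool_cam': array([[ 1.    , -0.    ,  0.0003,  0.0002],
       [ 0.0003,  0.29  , -0.957 , -0.1712],
       [-0.0001,  0.957 ,  0.29  ,  0.0827],
       [ 0.    ,  0.    ,  0.    ,  1.    ]])} 0.1 [0.254  0.5707 0.2134] [[ 0.4067 -0.0005 -0.9136]
 [ 0.9136 -0.001   0.4067]
 [-0.0011 -1.      0.0001]]
```

View pics/top0.png

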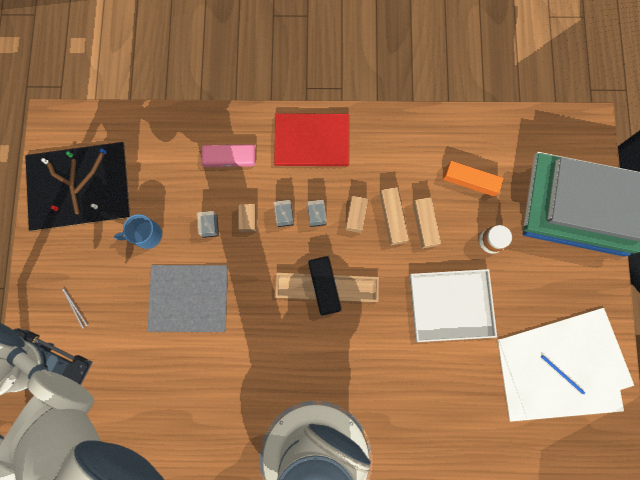

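View pics/side0.png

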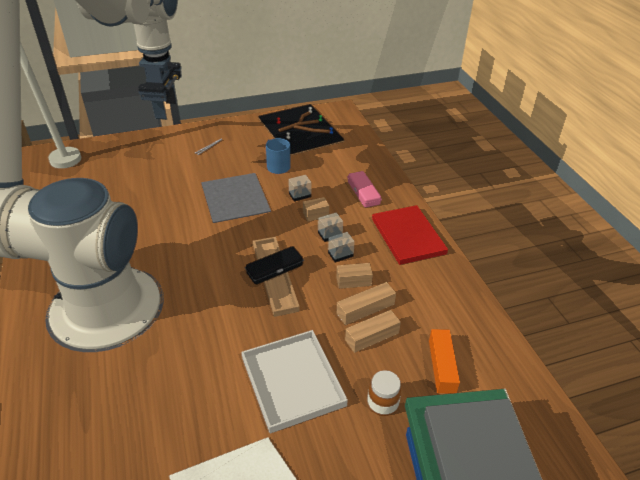

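```bash
cat > h.py <<'E'
from bench import ctrl
import cv2,numpy as np
np.set_printoptions(precision=4,suppress=True)
def R(deg):  # tool down, jaw direction at yaw deg in the world
    a=np.radians(deg); j=np.array([np.cos(a),np.sin(a),0]); d=np.array([0,0,-1.])
    return np.column_stack([j,d,np.cross(j,d)])
def snap(tag):
    p,r=np.array(ctrl.current_tool_pos()),np.array(ctrl.current_eef_rot())
    im=ctrl.read_camera("wrist"); T=np.eye(4);T[:3,:3]=r;T[:3,3]=p
    T=T@ctrl.camera_params("wrist")["T_tool_cam"]
    np.savez(f"pics/{tag}.npz",im=im,T=T); return im,T
def project(P,T,c,fish=True):
    q=(np.asarray(P)-T[:3,3])@T[:3,:3]; x,y,z=q[...,0],-q[...,1],-q[...,2]
    r=np.hypot(x,y)
    k=(np.arctan2(r,z)/np.maximum(r,1e-9)) if fish else 1/z
    return np.stack([c["fx"]*x*k+c["cx"],c["fy"]*y*k+c["cy"]],-1)
def ortho(tag,z,xc,yc,w,h,s):
    """map of plane z; w (along y), h (along x) in m, s px/mm. col right=-y, row down=-x"""
    d=np.load(f"pics/{tag}.npz"); W,H=int(w*1000*s),int(h*1000*s)
    c,r=np.meshgrid(np.arange(W),np.arange(H))
    P=np.stack([xc+h/2-r/1000/s,yc+w/2-c/1000/s,np.full(c.shape,z)],-1)
    uv=project(P,d["T"],ctrl.camera_params("wrist")).astype(np.float32)
    o=cv2.remap(d["im"],uv[...,0],uv[...,1],cv2.INTER_CUBIC)
    for k in range(0,W,int(50*s)): cv2.putText(o,f"{(yc+w/2)*1000-k/s:.0f}",(k,9),0,.33,(0,255,255)); cv2.line(o,(k,0),(k,5),(0,255,255))
    for k in range(0,H,int(50*s)): cv2.putText(o,f"{(xc+h/2)*1000-k/s:.0f}",(0,k+4),0,.33,(0,255,255))
    return o
E
python3 - <<'E'
from h import *
for i,y in enumerate((.22,0,-.22)):
    ctrl.goto([.5,y,.33],R(90)); snap(f"s{i}")
print(ctrl.current_t(),ctrl.current_q())
a=ortho("s0",.06,.63,.19,.4,.22,2);cv2.imwrite("pics/o0.png",a)
b=ortho("s2",.045,.63,-.2,.4,.24,2)
cv2.imwrite("pics/o2.png",b)
cv2.imwrite("pics/o1.png",ortho("s1",.02,.44,0,.36,.2,2))
cv2.imwrite("pics/om.png",np.vstack([cv2.resize(a,None,fx=1,fy=1)]))
E
```

```text
3.65 [ -29.8521   16.3761   77.9377    0.0262   85.6972 -119.9474]
```

View pics/o0.png

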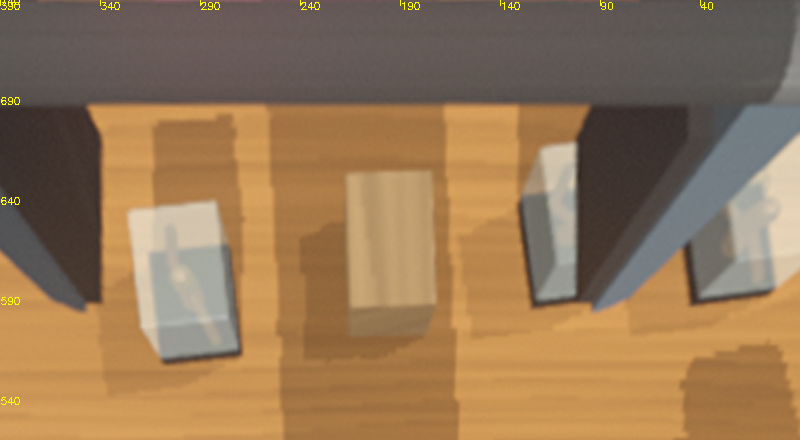

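View pics/o1.png

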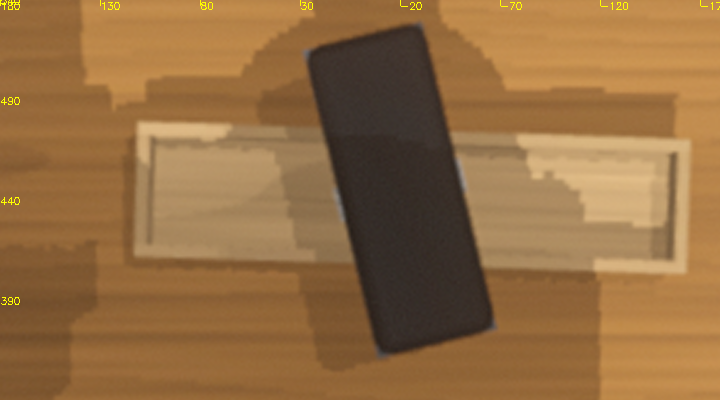

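View pics/o2.png

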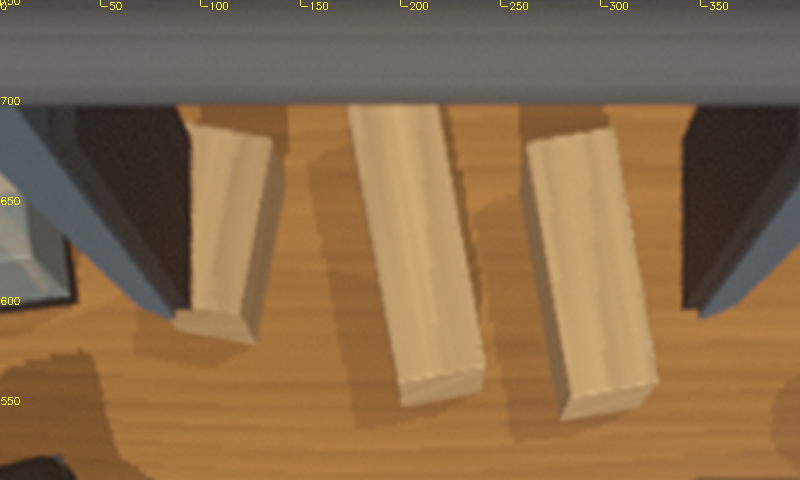

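```bash
cat >> h.py <<'E'
def unproj_top(uv,z):
    c=ctrl.camera_params("top"); T=c["pose"]; uv=np.asarray(uv,float)
    d=np.stack([(uv[...,0]-c["cx"])/c["fx"],-(uv[...,1]-c["cy"])/c["fy"],-np.ones(uv.shape[:-1])],-1)@T[:3,:3].T
    return T[:3,3]+d*((z-T[2,3])/d[...,2])[...,None]
def corners(x,y,z,l,w,yaw):
    a=np.radians(yaw);u=np.array([np.cos(a),np.sin(a),0]);v=np.array([-u[1],u[0],0])
    return np.array([[x,y,z]+sx*l/2*u+sy*w/2*v for sx,sy in((1,1),(1,-1),(-1,-1),(-1,1))])
def best_R(pos,yaws):
    """the R(yaw) whose ik is nearest the middle of joint 6"""
    c=[(abs(q[5]),y) for y in yaws if (q:=ctrl.ik(pos,R(y))) is not None]
    return R(min(c)[1])
def up(z=.2):
    p=ctrl.current_tool_pos(); ctrl.move_l([p[0],p[1],z],vel=.3)
E
python3 - <<'E'
from h import *
m=unproj_top([(151,265),(228,265),(227,332),(148,332)],.004);print(m,m.mean(0))
b=unproj_top([(411,272),(489,269),(497,336),(417,342)],.024);print(b,b.mean(0))
ctrl.goto([.4435,-.0185,.13],R(103.6)); 
print(ctrl.move_l([.4435,-.0185,.026],vel=.1,contact_N=8))
ctrl.command_gripper(0.0); print("w",ctrl.current_grip_width()*91,ctrl.current_tool_pos(),ctrl.current_t())
ctrl.move_l([.4435,-.0185,.15],vel=.15)
y=np.degrees(np.arctan2(*(m[0]-m[1])[:2]));print("mat yaw err",-y)
mc=m.mean(0)
ctrl.goto([mc[0],mc[1],.12],R(90-y)); 
snap("m")
print(ctrl.move_l([mc[0],mc[1],.0095],vel=.08,contact_N=5),ctrl.current_tool_pos())
ctrl.command_gripper(.9); up(.2)
print(ctrl.current_t(),ctrl.current_q())
# look back for tray, specimens 
ctrl.goto([.5,.1,.33],R(90)); snap("s3")
a=ortho("s3",.06,.62,.03,.4,.14,2);bb=ortho("s3",.02,.44,.03,.4,.12,2)
cv2.imwrite("pics/o3.png",np.vstack([a,bb]))
cv2.imwrite("pics/t1.png",ctrl.read_camera("top"))
cv2.imwrite("pics/o4.png",np.hstack([ortho("s2",.024,.4,-.4,.26,.24,1.5),ortho("s3",.03,.41,.33,.26,.24,1.5)]))
E
```

```text
[[0.4989 0.456  0.004 ]
 [0.5008 0.2442 0.004 ]
 [0.3202 0.2401 0.004 ]
 [0.318  0.4527 0.004 ]] [0.4095 0.3482 0.004 ]
[[ 0.484  -0.2526  0.024 ]
 [ 0.4939 -0.4618  0.024 ]
 [ 0.3174 -0.4741  0.024 ]
 [ 0.2997 -0.264   0.024 ]] [ 0.3988 -0.3631  0.024 ]
False
w 57.57142350620169 [ 0.4436 -0.0185  0.0261] 6.5667
mat yaw err 0.5146566779181316
True [0.4093 0.3481 0.01  ]
11.6417 [ 34.0143  22.131   90.5915   0.0002  67.4588 -56.4995]
```

View pics/o3.png

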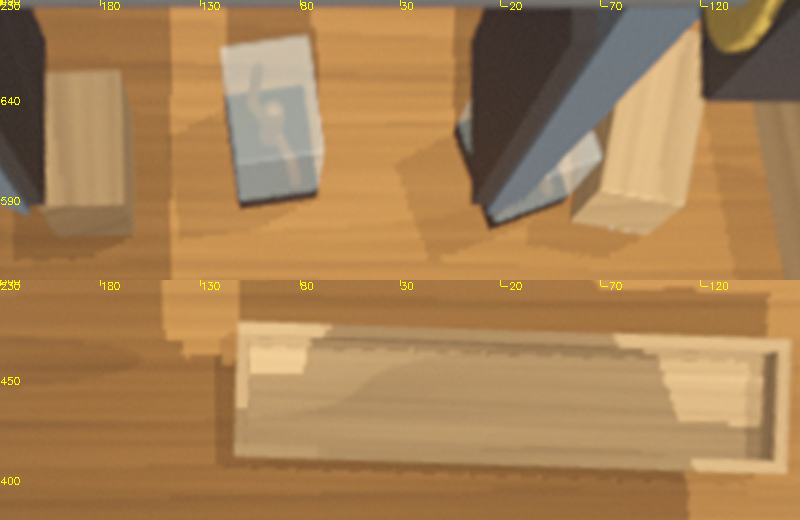

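View pics/o4.png

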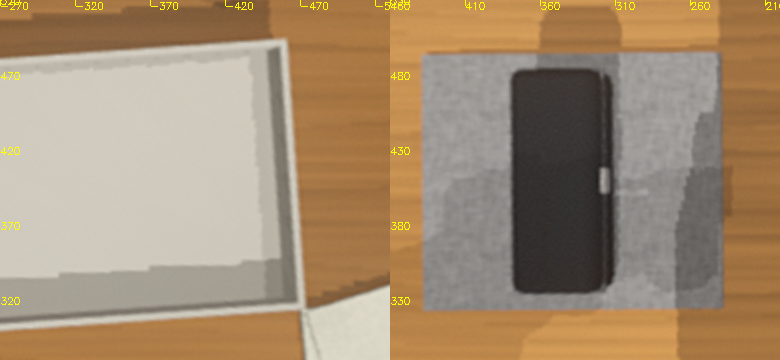

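```bash
cat >> h.py <<'E'
TX,TY,TYAW=.4413,-.0261,-1.76
def tray(u,v=0):  # local (x=v,y=u) to world
    a=np.radians(TYAW); return np.array([TX-np.sin(a)*u+np.cos(a)*v,TY+np.cos(a)*u+np.sin(a)*v])
def pick(x,y,yaw,tip,opening=1.0,dz=0):
    ctrl.command_gripper(opening)
    j=[yaw+90,yaw-90]; r=best_R([x,y,tip],j)
    ctrl.goto([x,y,.16],r)
    if ctrl.move_l([x,y,tip],vel=.15,contact_N=8): print("CONTACT descending",ctrl.current_tool_pos()); up(); return False
    ctrl.command_gripper(0.0); w=ctrl.current_grip_width()*91; print("width",w)
    ctrl.move_l([x,y,.16],vel=.2); return abs(w-45)<4
def place_tray(u,half,tip,push=.006):
    r=best_R([*tray(u),.1],[TYAW,TYAW+180])
    p=tray(u-push); ctrl.goto([*p,.16],r)
    if ctrl.move_l([*p,tip+.008],vel=.15,contact_N=8): print("CONTACT lowering",ctrl.current_tool_pos()); return False
    ctrl.sleep(.1); c=ctrl.move_l([*tray(u+.008),tip+.0015+.0065],vel=.03,contact_N=4)
    q=np.array(ctrl.current_tool_pos())
    print("push",c,"u reached",(q[:2]-[TX,TY])@[-np.sin(np.radians(TYAW)),np.cos(np.radians(TYAW))])
    a=np.radians(TYAW); q[:2]-=.0005*np.array([-np.sin(a),np.cos(a)]); ctrl.move_l(q,vel=.03)
    q[2]=tip+.006-.001
    c=ctrl.move_l(q,vel=.04,contact_N=4); print("down",c,ctrl.current_tool_pos()[2])
    ctrl.command_gripper(.66); ctrl.move_l([q[0],q[1],.16],vel=.25); return True
E
sed -i 's/tip+.0015+.0065/tip+.008/' h.py
python3 - <<'E'
from h import *
for (x,y,yaw),u in (((.608,.3003,6.5),.102),((.6402,.094,7.5),.042)):
    if not pick(x,y,yaw,.024) or not place_tray(u,.03,.024): break
print(ctrl.current_t())
ctrl.goto([.5,-.12,.33],R(90)); snap("s4")
cv2.imwrite("pics/o5.png",np.vstack([ortho("s4",.06,.62,-.06,.4,.18,2),ortho("s4",.066,.44,-.03,.4,.12,2)]))
E
```

```text
width 44.860668466890914
push True u reached 0.10352277350086668
down False 0.02902255736758853
width 44.60066912141892
push True u reached 0.041888060685907544
down False 0.02903341971174066
30.4917
```

View pics/o5.png

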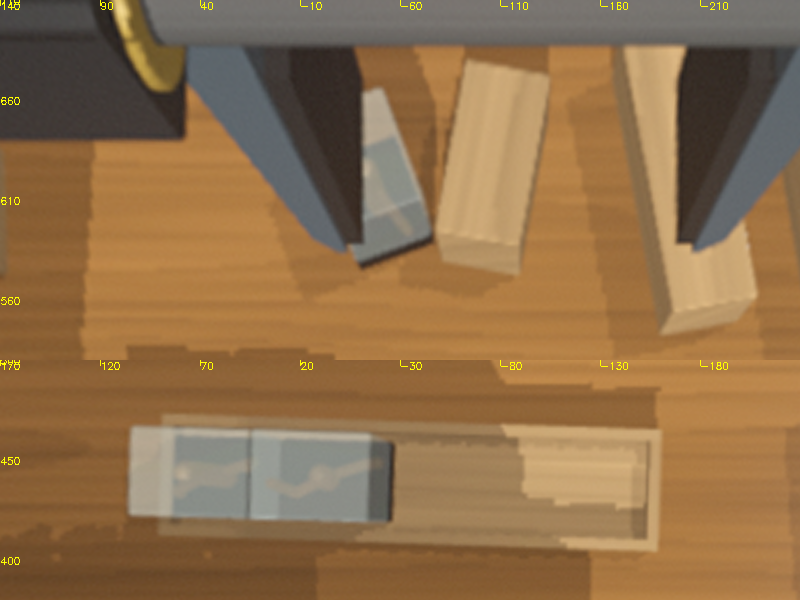

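```bash
python3 - <<'E'
from h import *
import sys
a=np.radians(21.5); c=np.array([.6305,-.0408]); g=c+.006*np.array([-np.sin(a),np.cos(a)])
ctrl.command_gripper(.95)
r1=best_R([*g,.1],[21.5,201.5]); d=21.5 if np.allclose(r1,R(21.5)) else 201.5
ctrl.goto([*g,.16],r1)
if ctrl.move_l([*g,.02],vel=.12,contact_N=6): print("CONTACT",ctrl.current_tool_pos()); up(); sys.exit()
ctrl.command_gripper(0.); print("w",ctrl.current_grip_width()*91)
ctrl.move_l([*g,.1],vel=.15)
ctrl.goto([.62,.05,.1],R(d-21.5)); print(ctrl.move_l([.62,.05,.0195],vel=.1,contact_N=4))
ctrl.command_gripper(.95); up(.16)
if pick(.62,.044,0,.024) and place_tray(-.018,.03,.024):
    if pick(.628,.1939,1.2,.022): place_tray(-.083,.035,.022)
print(ctrl.current_t())
ctrl.goto([.5,-.17,.38],R(90)); snap("s5")
cv2.imwrite("pics/o6.png",np.vstack([ortho("s5",.045,.62,-.18,.4,.2,2),cv2.resize(ortho("s5",.024,.4,-.22,.53,.22,1.5),(800,332))]))
cv2.imwrite("pics/t2.png",ctrl.read_camera("top"))
E
```

```text
w 60.080989012209656
True
width 44.806086209384596
push True u reached -0.016226349212006316
down False 0.02901835053516167
width 44.40830567415042
push True u reached -0.08241668073753236
down False 0.0270267423537788
57.25
```

View pics/o6.png

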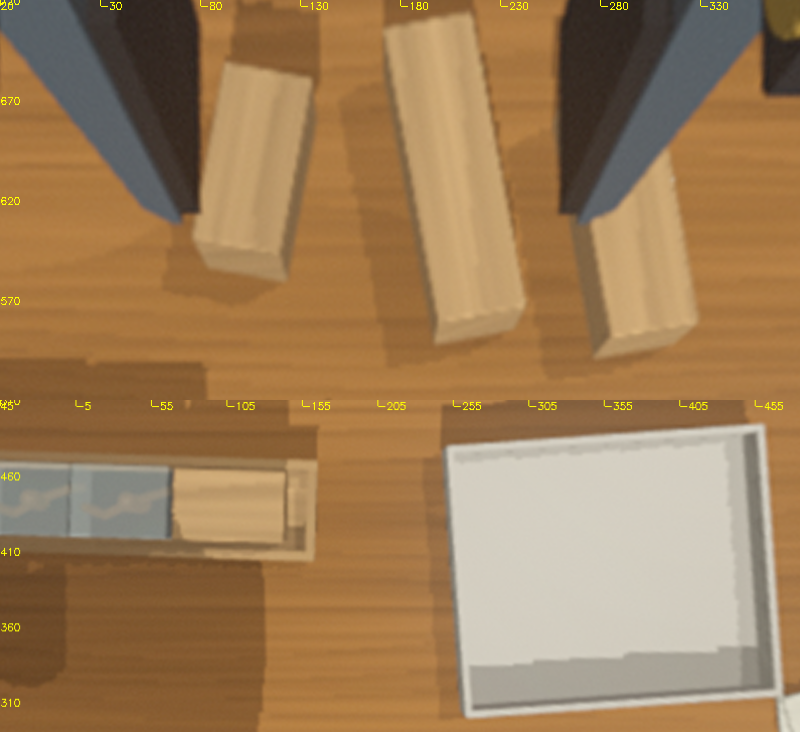

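```bash
python3 - <<'E'
from h import *
BX,BY,B=.3968,-.3621,3.9; a=np.radians(B)
for (x,y,yaw),u in (((.619,-.2955,10.1),-.07),((.6367,-.2072,10.5),0),((.641,-.1064,-9.8),.07)):
    if not pick(x,y,yaw,.024,.72): print("fail",u); break
    p=[BX-np.sin(a)*u,BY+np.cos(a)*u]
    ctrl.goto([*p,.16],best_R([*p,.1],[B+90,B-90]))
    print(ctrl.move_l([*p,.0275],vel=.12,contact_N=5),ctrl.current_tool_pos()[2])
    ctrl.command_gripper(.63); up(.16)
print(ctrl.current_t())
ctrl.goto([.45,-.2,.38],R(90)); snap("s6")
cv2.imwrite("pics/o7.png",ortho("s6",.05,.42,-.22,.53,.3,1.5))
ctrl.goto([.38,.3,.45],R(90)); cv2.imwrite("pics/t3.png",ctrl.read_camera("top"))
s=ctrl.read_camera("side");cv2.imwrite("pics/side3.png",cv2.resize(s[140:460,160:480],None,fx=1.8,fy=1.8,interpolation=2))
E
```

```text
width 44.51617884420916
True 0.028100304392695084
width 44.4943474406689
True 0.02795218256229551
width 44.780257070074754
True 0.027981642411093143
81.4917
```

View pics/o7.png

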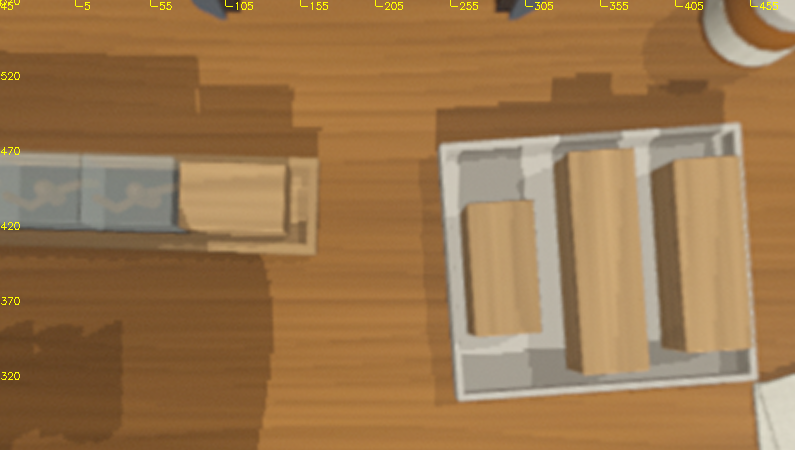

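View pics/side3.png

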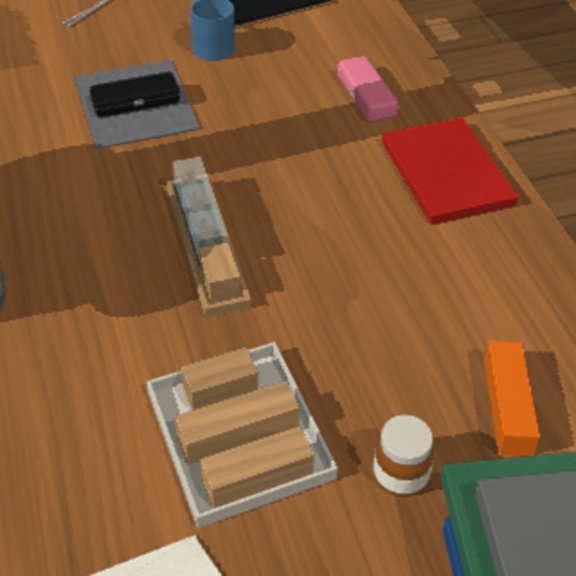

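View pics/t3.png

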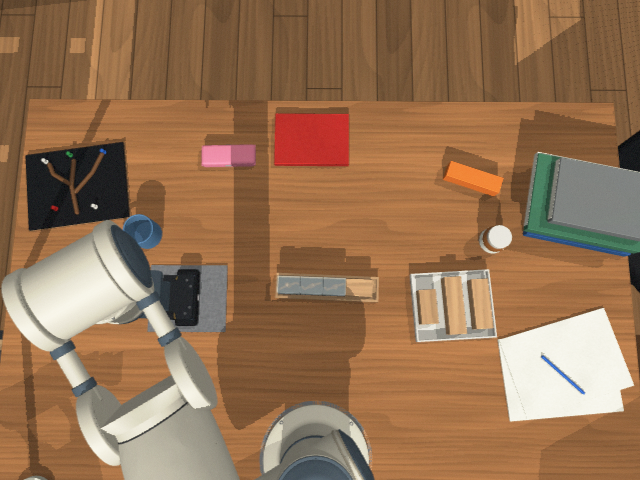

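```bash
python3 - <<'E'
from h import *
ctrl.goto([.36,.02,.3],R(90)); snap("s7")
i=np.load("pics/s7.npz"); d=i["im"].copy()
for u,l,h in((.1025,.06,.066),(.0415,.06,.066),(-.0185,.06,.066),(-.084,.07,.051)):
    x,y=tray(u)
    p=project(corners(x,y,h,l,.045,TYAW+90),i["T"],ctrl.camera_params("wrist"))
    d=cv2.polylines(d,[np.round(p*16).astype(np.int32)],True,(0,0,255),1,shift=4)
cv2.imwrite("pics/o8.png",cv2.resize(d[100:480,80:560],(780,618))[:600])
E
```

```text
(no output)
```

View pics/o8.png

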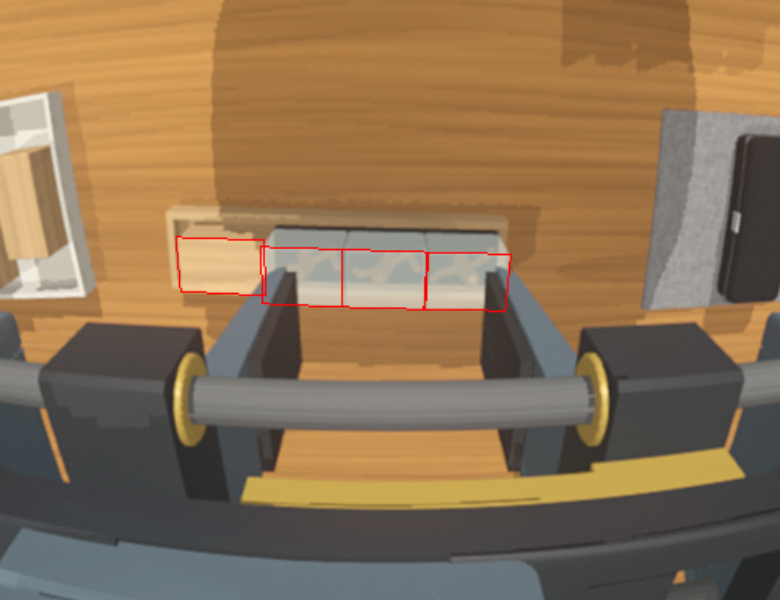

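```bash
python3 -c "
from h import *
ctrl.sign_off(); print(ctrl.current_t())"
```

```text
the job is handed in; nothing more can be done
the job is handed in; nothing more can be done
```

The job is finished and handed in, after about 85 s of robot time.

- **Case:** it went first and lies flat on the grey mat.
- **Tray:** all three specimens stand upright in one row, long sides along the tray. The 70 mm block fills the remaining 84 mm, since the 90 would not fit.
- **White box:** the 90, 130 and 150 mm blocks are flat on its floor.

**Knocked specimen:** one specimen had been knocked against the 90 mm block. I moved it clear, gripped it again and placed it normally.

**Last checks:**
- Every grip on a specimen or block read about 44.5 mm across the sides and 60 mm along the length, as expected.
- In the last wrist picture the expected outlines fit the row in the tray. They fit less clearly where the fingers hide the ends.
- The top and side pictures show the blocks inside the box, and the mug, jar, orange block and pink case where they started.
- When lowering into the tray, the contact signal never triggered. I stopped 1 mm below the expected floor height, so flatness in the tray rests on the pictures.

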